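# Refit the washed centrifuge rotor and start the run

## Robot

A 6-joint arm with a two-finger parallel gripper is mounted at the origin on the work surface. World frame = base frame: x ahead of the robot, y to its left, z up, the work surface at z = 0. Lengths are in m, angles in rad, forces in N, time in s.
With the tool pointing down it reaches from about 0.25 to 0.725 m from the base axis. Payload 9.7 kg.
Tool frame: the origin (TCP) lies midway between the tips of the shut fingers; the grasp point (between the pads) lies 19 mm behind it; z points along the fingers, y is the direction in which the jaws open and shut (so a half turn about z gives the same grasp; the last joint's range is limited). The gripper opens to 85 mm and grips with 20 to 120 N. Pads are 22 mm wide; open, the fingers measure 114 mm over their backs; the gripper's body (76 mm by 85 mm) begins 54 mm behind the grasp point. The pads swing forward as they close: fully open they stand 13 mm farther back than shut.
Start: joints at [1.132, 0.087, 0.176, 1.66, 0, 1.571], TCP at [0.234, 0.498, 0.231] pointing down, gripper open.
Joint ranges: [-3.13, 3.13], [-0.85, 1.81], [-1.15, 1.24], [-2.2, 2.28], [-1.44, 1.52], [-3.14, 3.14]. Speed limits (rad/s): [2.22, 2.22, 2.57, 3.14, 3.14, 3.14].

## Interface

Orientations are given as [roll, pitch, yaw] about the fixed x, y, z axes, in that order (R = Rz(yaw) Ry(pitch) Rx(roll)).
In Python, from station import move_ptp, movel, move_joints, grip, wait, solve_ik, sense, get_image, Unreachable, sign_off gives the robot as it stands. Calls block until the motion is done:
- move_ptp(position, orientation): joint-space move of the TCP to a pose.
- movel(position, orientation=None, max_speed=0.15, force_limit=None): straight line of the TCP; orientation=None keeps the orientation; max_speed is the mean speed in m/s. With force_limit (N) it stops when the force on the tool has changed by that much, and returns True; else False.
- move_joints(angles): joint-space move.
- grip(opening, force=None): opening from 0.0 (shut) to 1.0 (fully open); force is the grip in N (None keeps the last); returns when the fingers have stopped.
- wait(seconds).
- solve_ik(position, orientation): joint angles nearest the present ones, or None.
- sense(): the state.
- get_image(name): name is "scene" or "top"; returns a dict with "image" (400x640x3 uint8, blue, green, red), "range_z" (400x640 float32, m along the optical axis (not along the pixel's ray), 0 where there is no reading), "vfov" (degrees; the focal length in pixels is half the picture's height over the tangent of half this angle, whatever the lens; pixels are square), "cx", "cy" (the principal point, pixels), "cam_to_world" (4x4, takes a point from camera to world coordinates). Camera axes: x right, y up, looking along -z (the intrinsics and any distortion apply to the point x, -y, -z); pixel columns grow to the right and rows downward; lengths in m; the calibration is good to about 2 mm. A picture is of the moment at which its call begins.
A pose or a line that the arm cannot do raises Unreachable and nothing moves.
- sign_off(): hands the job in, once; it reports no verdict.
The state is a dict: "time": time; "joint_positions": joint angles; "joint_vel": joint speeds; "tau": joint torques, N m; "tool_pos": TCP position; "orientation": TCP orientation; "force": force on the tool from outside, world axes, zero at the start; "wrist_torque": the same for the moment, N m; "opening": opening from 0.0 (shut) to 1.0 (fully open).
Only numpy, scipy, OpenCV 4.12 (cv2) and the standard library are available. Lean on these libraries where they do the work, as an engineer would, in place of code of your own. Each camera call takes 0.05 s, during which the arm holds its last target. There are 200 camera calls.

## Task

The washed eight-place rotor is leaning in the draining rack: lay it flat on the rubber mat with its square knob up, without dropping it, and let go; then take it again and push it down onto the square drive in the centrifuge bowl until the spring ball clicks and it is fully home. Shut the lid, then press the oblong start key on the front panel firmly until you feel it take. Leave the round stop key, the small rotor, the pen and the spray bottle alone.

Things in the scene. Friction and masses are not known exactly. Their poses are not given: they have to be found in the camera images.
- rotor: Silver eight-hole rotor to fit: low cone, 104 mm across at its underside (upright rim 10 mm), flat top 76 mm across 30 mm above it; mass 0.17-0.29 kg. Origin: middle of the underside; z: its axis, to the knob; x, y: square to the knob's faces. At the start it leans on the rack, underside to the wires, z about 70 deg from vertical out of the rack's front, y level.
- knob (a point): Middle of the grip of the rotor's black square knob (axes of the rotor): 24 x 24 mm in plan, 30 mm tall, on the flat top. This point is on the axis, 54 mm from the underside, 24 mm above the flat top and 6 mm below the knob's end. Grip across any two opposite faces.
- socket (a point): Middle of the mouth of the square socket in the rotor's underside, 2 mm up the axis from the origin (axes of the rotor). 13.6 mm square, 22 mm deep, faces in line with the knob's; a groove in all four walls takes the drive's spring ball, so any of four quarter turns fits.
- rack: Draining rack, fixed: white drip tray 150 x 310 mm, 18 mm high, and a back of white coated wires with pegs, 280 mm wide, to 0.2 m high, leaning back 20 deg. The rotor rests on two pegs 42 mm long below it; a glass beaker hangs 150 mm beside it. Origin: middle of the tray's underside; z up; front looks to -x; y along the rack.
- mat: Dark grey-blue rubber bench mat, fixed, 180 mm (its x) by 150 mm (its y), 3 mm thick. Origin: middle of its underside; z up.
- centrifuge: White benchtop centrifuge, fixed: 220 mm deep (x), 170 wide (y), deck 105 mm above the bench with a round bowl 122 mm across, 38 mm deep, middle at x = 22 mm. In front of x = -50 mm a panel slopes down 15 deg to the front: dark display in the middle, a key at each end. Origin: middle of its foot on the bench; z up; front looks to -x.
- drive_base (a point): Foot of the upright square steel drive in the bowl, 73 mm above the bench: 12 mm square, 21 mm tall, top 4 mm tapered to 7 mm; turns on its axis with slight friction. z up; x, y square to its faces. A spring ball sticks 3 mm out of the +x face, 12 mm up. Rotor home: underside 2 mm below this point. Set on lightly it stops on the ball 13-15 mm high; a push of 12-20 N clicks it home.
- lid (a joint): Clear lid of the centrifuge, a box without a bottom, 145 mm from hinge to front, 150 wide, 42 high, with a small grey tab in front. Rad: 0 shut, grows as it opens up and back (to 1.9); starts at 1.5-1.7. Stiff hinge, it stays where it is left: 1 to 3 N at its front end moves it, and it must be pushed all the way down.
- lid_hinge (a point): Middle of the lid's hinge line, on the back edge of the deck, 106 mm above the bench. Axes of the centrifuge: hinge line along y; the shut lid reaches from here 145 mm to -x (its tab 15 mm farther) and 42 mm up.
- lid_front (a point): Middle of the lid's upper front edge: 145 mm from the hinge along the lid and 42 mm out, on its outer face (the upper one when shut). Moves with the lid.
- start_key_top (a point): Middle of the top of the start key: the oblong white membrane key at the -y end of the panel, 28 mm (x, up the slope) by 36 mm (y), 3 mm proud of the panel. z: out of the panel, 15 deg from vertical. Hardly any travel (0.8 mm); takes at 4 to 5 N.
- start_key: The start key itself, axes as its top; origin on the panel's face under its middle.
- stop_key: Round white stop key, 24 mm across, at the +y end of the panel, 110 mm from the start key; to be left alone. Origin on the panel's face under its middle.
- strip_rotor: Bystander: smaller flat silver rotor without holes, 76 mm across, 32 mm high with a round hub, lying on the bench. Origin: middle of its underside.
- pen: Bystander: white marker pen, 125 mm long, 12 mm thick, lying on the bench. Origin: under its middle.
- spray: Bystander: white spray bottle with a green head, 68 mm across, 195 mm high. Origin: middle of its underside.
Things that resemble listed ones, but are neither listed nor needed, are in the scene too. Leave any pink or red look-alike of the mat alone.

How it is judged:
By the outcome, as a careful person would: the job done as asked, in the order asked, and still so for the second after the job is handed in, with the robot touching nothing.
It also fails if it takes over 64 s, if anything falls off the work surface, if the arm or the gripper's body presses on something with over 40 N, if the wrist force passes 120 N, or if a joint passes its speed limit or range.

## Working session

There is one attempt and no reset: what is moved stays moved. The work goes in short steps, each a Python script; the robot and the scene stay as the last script left them, time stands still between calls to the robot, and variables do not carry over. Pictures are saved under pics/ and viewed, about 8 in all and at most 12, crops included, and the job is handed in when it is done.

```bash
ls; mkdir -p pics; python3 - <<'E'
from station import *
import cv2,numpy as np
for n in("scene","top"):
    d=get_image(n); np.savez(f"pics/{n}0.npz",**d); cv2.imwrite(f"pics/{n}0.png",d["image"])
    print(n,{k:(v if k not in("image","range_z") else v.shape) for k,v in d.items()}, (d["range_z"]>0).mean())
print(sense())
E
```

```text
pics
scene {'image': (400, 640, 3), 'range_z': (400, 640), 'vfov': 50.21158923445651, 'cx': 317.93209306541087, 'cy': 204.4481597901437, 'cam_to_world': array([[-0.8730386 , -0.41266303,  0.2598323 ,  0.72582363],
       [ 0.48745007, -0.72318515,  0.48928076,  0.54245929],
       [-0.01400122,  0.55381626,  0.83252118,  1.00010034],
       [ 0.        ,  0.        ,  0.        ,  1.        ]])} 0.99609765625
top {'image': (400, 640, 3), 'range_z': (400, 640), 'vfov': 44.9736160733455, 'cx': 322.1110749203798, 'cy': 201.90153468184067, 'cam_to_world': array([[-1.25698871e-03,  9.94638958e-01, -1.03400984e-01,
         3.38786286e-01],
       [-9.99887222e-01,  2.97330457e-04,  1.50151705e-02,
         4.26050447e-02],
       [ 1.49654178e-02,  1.03408196e-01,  9.94526411e-01,
         1.29849506e+00],
       [ 0.00000000e+00,  0.00000000e+00,  0.00000000e+00,
         1.00000000e+00]])} 0.99601953125
{'time': 0.1, 'joint_positions': array([ 1.13202848e+00,  8.74154849e-02,  1.75190099e-01,  1.65978762e+00,
       -3.55563033e-05,  1.57079186e+00]), 'joint_vel': array([ 0.00063884, -0.00308043,  0.00276485,  0.00112179, -0.00078516,
       -0.00091422]), 'tau': array([-3.78389068e-04, -5.21562481e+01,  4.65654051e+01,  1.59463071e-02,
       -9.41582130e-06,  1.28407723e-05]), 'tool_pos': array([0.23357435, 0.4977094 , 0.23063629]), 'orientation': array([-3.14037597e+00,  3.55508381e-05,  2.70282932e+00]), 'force': array([-0.03609272, -0.36346212, -0.10323198]), 'wrist_torque': array([ 0.04572127, -0.0504928 , -0.02054051]), 'opening': 0.9988369452917183}
```

View pics/scene0.png

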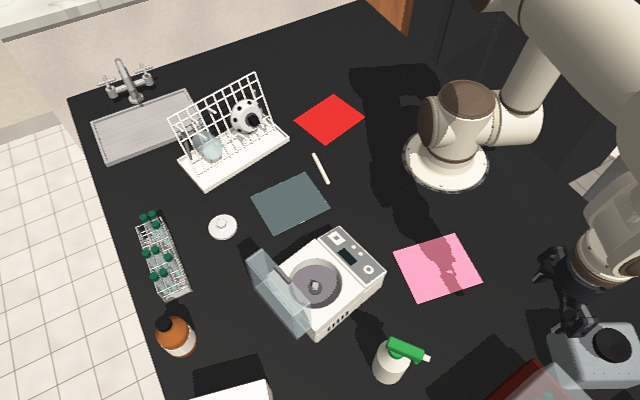

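View pics/top0.png

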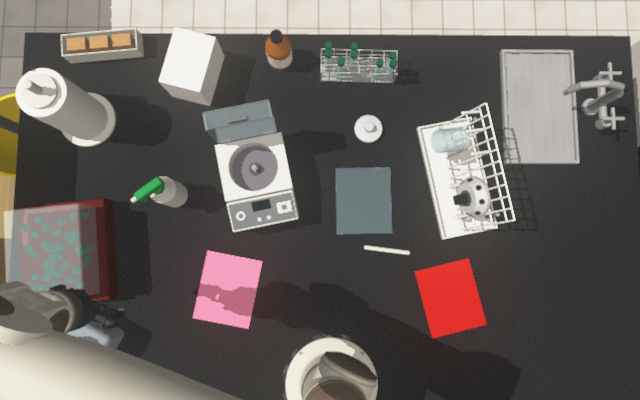

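```bash
cat > h.py <<'E'
from station import *
import cv2,numpy as np
from scipy.spatial.transform import Rotation as Ro
def cloud(d):
    h,w=d["range_z"].shape; f=h/2/np.tan(np.radians(float(d["vfov"]))/2)
    u,v=np.meshgrid(np.arange(w),np.arange(h)); z=d["range_z"]
    P=np.stack([(u-d["cx"])/f*z,-(v-d["cy"])/f*z,-z],-1); T=d["cam_to_world"]
    return P@T[:3,:3].T+T[:3,3]
def plane_pt(d,u,v,z):
    h=400; f=h/2/np.tan(np.radians(float(d["vfov"]))/2);T=d["cam_to_world"]
    r=T[:3,:3]@np.array([(u-d["cx"])/f,-(v-d["cy"])/f,-1]); return T[:3,3]+r*(z-T[2,3])/r[2]
def crop(d,n,u0,v0,u1,v1,s):
    cv2.imwrite(n,cv2.resize(d["image"][v0:v1,u0:u1],None,fx=s,fy=s,interpolation=cv2.INTER_CUBIC))
E
python3 - <<'E'
from h import *
t=dict(np.load("pics/top0.npz"));s=dict(np.load("pics/scene0.npz"))
a=cv2.resize(t["image"][95:240,200:310],None,fx=4,fy=4,interpolation=cv2.INTER_CUBIC)
b=cv2.resize(s["image"][90:150,200:300],None,fx=3.4,fy=3.4*1,interpolation=cv2.INTER_CUBIC)
c=cv2.resize(t["image"][170:230,440:500],None,fx=5,fy=5,interpolation=cv2.INTER_CUBIC)
out=np.zeros((580,800,3),np.uint8);out[:580,:440]=a;out[:204,445:785]=b;out[210:510,445:745]=c
cv2.imwrite("pics/crop1.png",out)
for n,d,mu,ku in(("top",t,(363,200),(425,160,520,240)),("scene",s,(290,204),(225,90,275,145))):
    C=cloud(d);im=d["image"].astype(int)
    ref=im[mu[1],mu[0]];m=((abs(im-ref).max(-1)<18)&(abs(C[...,2])<.02)).astype(np.uint8)
    k,l,st,ce=cv2.connectedComponentsWithStats(m);L=l==l[mu[1],mu[0]]
    p=C[L];r=cv2.minAreaRect((p[:,:2]*1000).astype(np.float32));print(n,"mat",r,p[:,2].mean(),ref)
    # grey dims
    u0,v0,u1,v1=ku;sub=im[v0:v1,u0:u1];Cs=C[v0:v1,u0:u1]
    dark=(sub.max(-1)<70)&(Cs[...,2]>.07)
    k,l,st,ce=cv2.connectedComponentsWithStats(dark.astype(np.uint8))
    for i in range(1,k):
        if st[i,4]>5: print(" dark",ce[i]+[u0,v0],st[i,4],Cs[l==i].mean(0).round(4))
C=cloud(t)
print("bench z",C[330,150],C[300,560]*1)
# centrifuge deck & foot
m=(abs(C[...,2]-.105)<.006); m[:, :205]=0;m[:,310:]=0;m[:90]=0;m[235:]=0
p=C[m];print("deck",len(p),cv2.minAreaRect((p[:,:2]*1000).astype(np.float32)))
for u,v in((254,167),(256,170),(240,215),(287,207),(264,211),(239,127),(250,135),(238,118),(241,104)):print(u,v,C[v,u].round(4))
E
```

```text
top mat ((478.4259948730469, -88.58606719970703), (179.21578979492188, 151.10980224609375), 1.6340842247009277) 0.0038397985097559637 [125 123 109]
 dark [478.125 187.125] 8 [ 0.4941 -0.3508  0.1497]
 dark [460.78494624 199.23655914] 93 [ 0.4672 -0.3149  0.127 ]
 dark [481.57142857 201.14285714] 7 [ 0.4601 -0.3578  0.1503]
scene mat ((479.8599548339844, -91.36280059814453), (181.38446044921875, 153.01531982421875), 1.0432530641555786) 0.004093955151187635 [120 121 106]
 dark [249. 102.] 7 [ 0.4603 -0.3612  0.1503]
 dark [239. 108.] 9 [ 0.5202 -0.2531  0.2455]
 dark [252.96363636 120.28181818] 110 [ 0.4733 -0.3133  0.126 ]
 dark [234.90909091 119.63636364] 11 [ 0.5173 -0.3397  0.1277]
 dark [239. 130.] 7 [ 0.5154 -0.3291  0.0942]
bench z [ 1.36721136e-01  4.73750138e-01 -1.09386382e-05] [ 0.21129378 -0.60971289  0.00236116]
deck 3024 ((543.566162109375, 194.13516235351562), (241.029052734375, 170.29454040527344), 11.475944519042969)
254 167 [0.5522 0.1959 0.0949]
256 170 [0.5471 0.1925 0.0804]
240 215 [0.4306 0.2281 0.101 ]
287 207 [0.4508 0.112  0.0982]
264 211 [0.4409 0.1693 0.0968]
239 127 [0.6498 0.232  0.1149]
250 135 [0.6295 0.2043 0.115 ]
238 118 [0.6297 0.2101 0.2677]
241 104 [0.6661 0.2066 0.2516]
```

View pics/crop1.png

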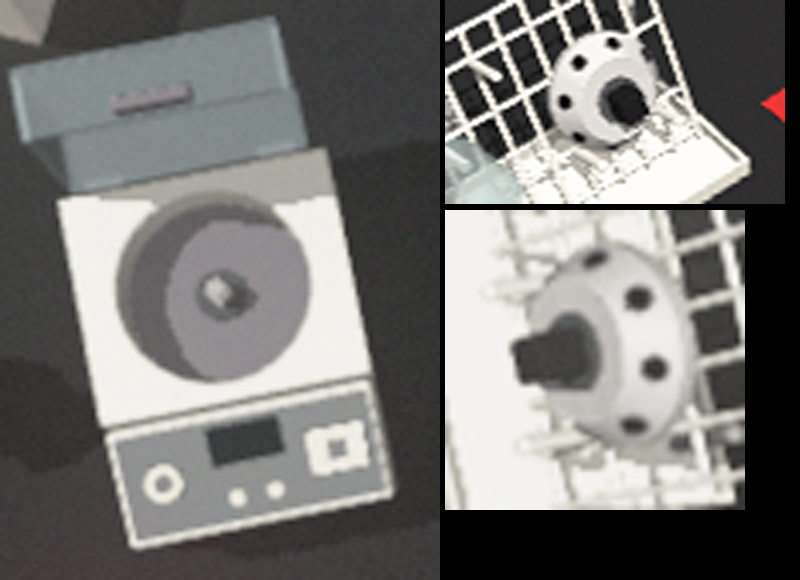

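```bash
python3 - <<'E'
from h import *
t=dict(np.load("pics/top0.npz"));s=dict(np.load("pics/scene0.npz"))
Ct,Cs=cloud(t),cloud(s)
for n,C,d,b in(("t",Ct,t,(400,90,530,250)),("s",Cs,s,(160,60,300,200))):
    m=np.zeros(C.shape[:2],bool);m[b[1]:b[3],b[0]:b[2]]=1
    m&=(C[...,2]>.006)&(C[...,2]<.024)&(d["image"].min(-1)>150)&(C[...,0]>.3)&(C[...,0]<.72)
    m=cv2.morphologyEx(m.astype(np.uint8),cv2.MORPH_OPEN,np.ones((3,3)))>0
    p=C[m];print(n,"tray",len(p),cv2.minAreaRect((p[:,:2]*1000).astype(np.float32)))
a=np.radians(-78.3)
R=Ro.from_euler('z',a)*Ro.from_euler('y',-np.radians(70)) # z-> -x_r*sin70+..
R=R.as_matrix();print("rotor axes cols\n",R.round(3))
for n,C,d,b in(("t",Ct,t,(440,170,500,230)),("s",Cs,s,(225,90,275,145))):
    m=np.zeros(C.shape[:2],bool);m[b[1]:b[3],b[0]:b[2]]=1
    m&=(C[...,2]>.06)
    q=(C[m]-[.47,-.314,.127])@R; im=d["image"][m].max(-1)
    k=(im<70)&(np.linalg.norm(q,axis=1)<.03)
    print(n,"knob pct",k.sum(),np.percentile(q[k],[2,10,50,90,98],axis=0).round(4).tolist())
    e=k&(q[:,2]>np.percentile(q[k,2],70)); print("  endz",np.median(q[e],0).round(4))
    g=(im>80)&(abs(q[:,2]+.0)<.09)&(np.hypot(q[:,0],q[:,1])<.07)
    # flat top: annulus
    f=(im>80)&(np.hypot(q[:,0],q[:,1])<.034)&(np.hypot(q[:,0],q[:,1])>.015)
    print("  flat",np.percentile(q[f,2],[10,30,50,70,90]).round(4))
    h,e=np.histogram(q[g,2],np.arange(-.09,.05,.01));print("  hist",h.tolist())
# centrifuge deck
m=(abs(Ct[...,2]-.105)<.005)&(t["image"].min(-1)>190);m[:,:210]=0;m[:,305:]=0;m[:130]=0;m[235:]=0
m=cv2.morphologyEx(m.astype(np.uint8),cv2.MORPH_OPEN,np.ones((3,3)))
cs,_=cv2.findContours(m,cv2.RETR_CCOMP,cv2.CHAIN_APPROX_NONE)
for c in cs:
    if len(c)<40: continue
    P=np.array([plane_pt(t,u,v,.105)[:2]*1000 for u,v in c[:,0]],np.float32)
    print("deck c",len(c),cv2.minAreaRect(P),cv2.minEnclosingCircle(P), cv2.fitEllipse(P)[:2])
print("drive top",plane_pt(t,256.2,168.2,.094).round(4),"start",plane_pt(t,284.3,206.8,.098).round(4),"stop",plane_pt(t,200+165/4,95+483/4,.098).round(4))
for p,o in (((.55,.2,.25),(np.pi,0,0)),):print(solve_ik(p,o))
yr=R[:,1];zr=R[:,2];g=np.array([.47,-.314,.127])
for th in(0,15,30,45):
    for sg in(1,-1):
        z=-Ro.from_rotvec(yr*np.radians(th)).apply(zr); 
        if z[2]>-.3: z=-Ro.from_rotvec(-yr*np.radians(th)).apply(zr)
        y=sg*yr;T=np.stack([np.cross(y,z),y,z],1);e=Ro.from_matrix(T).as_euler('xyz')
        for off in(.0,.08):
            q=solve_ik(g+z*(.019-off),e);print(th,sg,off,z.round(2),None if q is None else np.round(q,2))
E
```

```text
t tray 812 ((556.5249633789062, -416.8857421875), (309.9885559082031, 308.750244140625), 11.106878280639648)
s tray 1416 ((571.5368041992188, -472.3712158203125), (305.64453125, 427.5292053222656), 12.216943740844727)
rotor axes cols
 [[ 0.069  0.979 -0.191]
 [-0.335  0.203  0.92 ]
 [ 0.94   0.     0.342]]
t knob pct 92 [[-0.0136, -0.0124, -0.0169], [-0.0119, -0.0112, -0.0128], [0.0034, -0.0031, 0.0023], [0.0068, 0.0061, 0.0093], [0.008, 0.008, 0.0107]]
  endz [-0.0047 -0.0033  0.0091]
  flat [-0.0241 -0.0223 -0.0214 -0.0204 -0.0187]
  hist [2, 6, 18, 142, 166, 275, 450, 112, 23, 15, 0, 0, 0, 0]
s knob pct 108 [[-0.0139, -0.0103, -0.0193], [-0.0115, -0.0067, -0.0139], [0.0019, 0.004, 0.0043], [0.0075, 0.0125, 0.0087], [0.0085, 0.0139, 0.0101]]
  endz [-0.0023  0.0023  0.008 ]
  flat [-0.0254 -0.0239 -0.0228 -0.0217 -0.0199]
  hist [0, 4, 16, 115, 126, 172, 431, 51, 13, 2, 0, 0, 0, 0]
deck c 154 ((550.49169921875, 132.6329345703125), (113.82015991210938, 44.859519958496094), 11.493858337402344) ((550.7672729492188, 131.64407348632812), 58.6651611328125) ((543.818359375, 128.9334259033
[... 845 characters left out ...]
  0.93 -0.9   1.09]
15 -1 0.0 [ 0.17 -0.8  -0.57] [-0.23 -0.32 -0.7   0.66 -0.84 -2.25]
15 -1 0.08 [ 0.17 -0.8  -0.57] [-0.09 -0.37 -0.62  0.93 -0.9  -2.05]
30 1 0.0 [ 0.13 -0.63 -0.77] [-0.32 -0.26 -0.53  0.9  -0.59  0.92]
30 1 0.08 [ 0.13 -0.63 -0.77] [-0.22 -0.32 -0.45  1.11 -0.63  1.03]
30 -1 0.0 [ 0.13 -0.63 -0.77] [-0.32 -0.26 -0.53  0.9  -0.59 -2.22]
30 -1 0.08 [ 0.13 -0.63 -0.77] [-0.22 -0.32 -0.45  1.11 -0.63 -2.11]
45 1 0.0 [ 0.09 -0.41 -0.91] [-0.43 -0.15 -0.35  1.1  -0.35  0.89]
45 1 0.08 [ 0.09 -0.41 -0.91] [-0.37 -0.2  -0.25  1.27 -0.36  0.95]
45 -1 0.0 [ 0.09 -0.41 -0.91] [-0.43 -0.15 -0.35  1.1  -0.35 -2.25]
45 -1 0.08 [ 0.09 -0.41 -0.91] [-0.37 -0.2  -0.25  1.27 -0.36 -2.19]
```

```bash
cat >> h.py <<'E'
a=np.radians(-78.3)
R0=(Ro.from_euler('z',a)*Ro.from_euler('y',-np.radians(70))).as_matrix()
K0=np.array([.4695,-.3102,.1255])
def tool(z,y):
    y=y-z*(y@z); y=y/np.linalg.norm(y); return np.stack([np.cross(y,z),y,z],1)
eul=lambda T:Ro.from_matrix(T).as_euler('xyz')
def st(tag=""):
    s=sense();print(tag,"t%.1f"%s["time"],s["tool_pos"].round(4),s["orientation"].round(3),"F",s["force"].round(2),"op%.3f"%s["opening"],flush=True);return s
E
python3 - <<'E'
from h import *
yr,zr,xr=R0[:,1],R0[:,2],R0[:,0]
c=[-Ro.from_rotvec(sg*yr*np.radians(20)).apply(zr) for sg in(1,-1)]
z=min(c,key=lambda v:v[2]);T=tool(z,yr);e=eul(T);print(z)
p=sense()["tool_pos"]
movel([p[0],p[1],.42],max_speed=.4)
grip(.6,60)
move_ptp([.42,-.0,.40],e);st("mid")
move_ptp(K0+.019*z-.09*z,e);st("pre")
d=get_image("top");s2=get_image("scene")
np.savez("pics/top1.npz",**d);np.savez("pics/scene1.npz",**s2)
o=np.hstack([cv2.resize(d["image"][140:260,380:520],None,fx=2.85,fy=2.85),cv2.resize(s2["image"][60:180,180:320],None,fx=2.85,fy=2.85)])
cv2.imwrite("pics/pre.png",o)
E
```

```text
[ 0.15534408 -0.75012819 -0.64278761]
mid t3.4 [0.4202 0.0006 0.4   ] [3.141 0.872 1.776] F [ 1.08  0.79 -0.33] op0.602
pre t4.7 [ 0.4591 -0.2565  0.1719] [3.14  0.873 1.774] F [-0.78 -0.24  0.5 ] op0.600
```

View pics/pre.png

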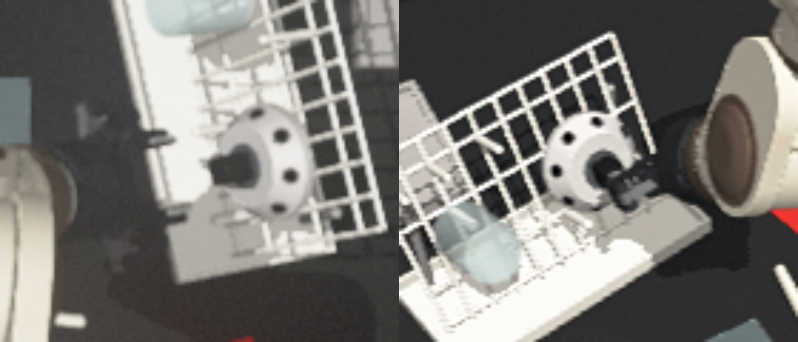

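```bash
python3 - <<'E'
from h import *
yr,zr,xr=R0[:,1],R0[:,2],R0[:,0]
z=np.array([0.15534408,-0.75012819,-0.64278761]);T=tool(z,yr);e=eul(T)
print(movel(K0+.019*z,e,max_speed=.12,force_limit=5));st("at")
grip(0,80);s=st("grip")
p=s["tool_pos"]
movel(p+xr*.012+zr*.005,e,max_speed=.08);st("lift")
movel(p+xr*.02+zr*.09,e,max_speed=.2);st("out")
d=get_image("top");s2=get_image("scene")
np.savez("pics/top2.npz",**d);np.savez("pics/scene2.npz",**s2)
o=np.hstack([cv2.resize(d["image"][140:260,380:520],None,fx=2.85,fy=2.85),cv2.resize(s2["image"][60:180,180:320],None,fx=2.85,fy=2.85)])
cv2.imwrite("pics/out.png",o)
E
```

```text
False
at t5.7 [ 0.4727 -0.3242  0.1138] [3.141 0.873 1.775] F [ 0.22  0.01 -0.43] op0.602
grip t6.1 [ 0.4725 -0.3243  0.114 ] [3.141 0.873 1.775] F [-4.39  3.94  4.87] op0.265
lift t6.4 [ 0.4727 -0.3236  0.1272] [3.14  0.873 1.775] F [-0.86  0.26 -3.02] op0.261
out t7.0 [ 0.4571 -0.2482  0.1629] [-3.141  0.872  1.776] F [ 0.6   0.23 -2.8 ] op0.263
```

View pics/out.png

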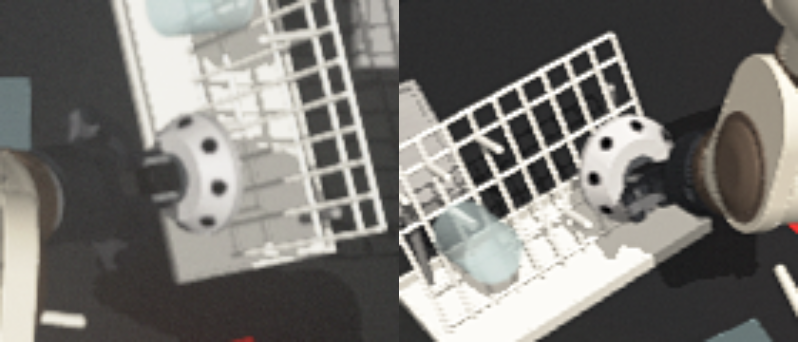

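```bash
python3 - <<'E'
from h import *
yr,zr=R0[:,1],R0[:,2]
z=np.array([0.15534408,-0.75012819,-0.64278761]);T=tool(z,yr)
off=R0.T@(np.array([.4725,-.3243,.114])-K0);rel=R0.T@T
c=[Ro.from_rotvec(s*yr*np.radians(70)).as_matrix()@R0 for s in(1,-1)]
Rt=max(c,key=lambda r:r[2,2]);print(Rt.round(3))
e=eul(Rt@rel);M=np.array([.479,-.090,0])
f=lambda h:M+[0,0,.003+.054+h]+Rt@off
p=sense()["tool_pos"]
movel(p+[0,.03,.05],max_speed=.25)
move_ptp(f(.04),e);st("above")
movel(f(.012),e,max_speed=.12);st("near")
print(movel(f(-.006),e,max_speed=.025,force_limit=3));st("touch")
for n in("top","scene"):
    d=get_image(n);np.savez(f"pics/{n}3.npz",**d);cv2.imwrite(f"pics/{n}3.png",d["image"])
d=np.load("pics/scene3.npz");crop(d,"pics/mat.png",190,120,390,260,4)
E
```

```text
[[ 0.203  0.979  0.   ]
 [-0.979  0.203 -0.   ]
 [-0.    -0.     1.   ]]
above t8.5 [ 0.4774 -0.0848  0.0788] [-3.14  -0.347  1.775] F [-0.44  0.29 -2.84] op0.261
near t8.9 [ 0.4775 -0.0838  0.0516] [-3.141 -0.349  1.776] F [-0.37  0.61 -2.07] op0.262
True
touch t9.4 [ 0.478  -0.0843  0.0407] [ 3.141 -0.349  1.775] F [-0.39 -1.03  3.9 ] op0.264
```

View pics/mat.png

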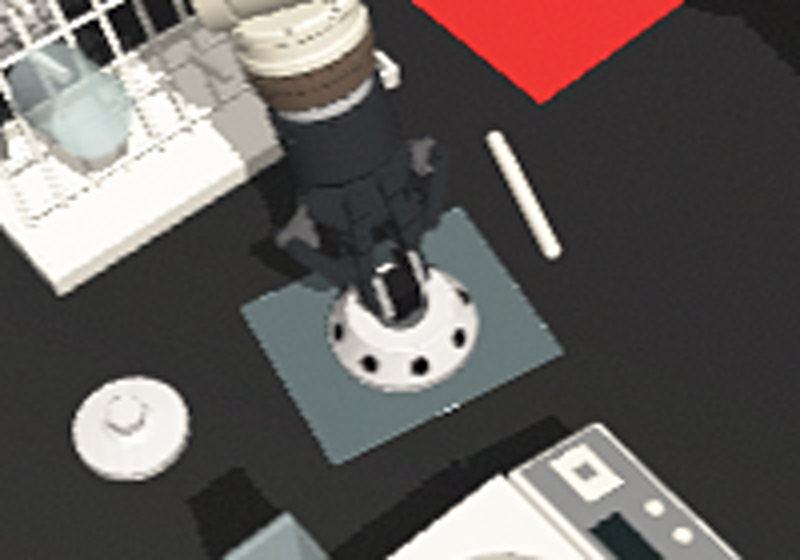

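```bash
python3 - <<'E'
from h import *
p=sense()["tool_pos"]
movel(p-[0,0,.0015],max_speed=.02,force_limit=6)
T=Ro.from_euler('xyz',sense()["orientation"]).as_matrix()
grip(.55,40);p=st("open")["tool_pos"]
movel(p-T[:,2]*.07,max_speed=.2)
z=np.array([0,0,-1.]);e=eul(tool(z,R0[:,1]))
move_ptp([.478,-.087,.17],e);s=st("over")
t=get_image("top");s=get_image("scene");np.savez("pics/top4.npz",**t);np.savez("pics/scene4.npz",**s)
o=np.hstack([cv2.resize(t["image"][140:240,330:420],None,fx=4,fy=4),cv2.resize(s["image"][150:250,240:340],None,fx=4,fy=4)])
cv2.imwrite("pics/mat4.png",o)
# knob & rotor in scene
C=cloud(s);X=C[150:250,240:340].reshape(-1,3);im=s["image"][150:250,240:340].reshape(-1,3).max(-1)
q=(X-[.478,-.088,0])@np.array([[.203,.979,0],[-.979,.203,0],[0,0,1.]])
for n,m in(("knobdark",(im<75)&(np.hypot(q[:,0],q[:,1])<.025)&(X[:,2]>.035)&(X[:,2]<.07)),("knobtop",(abs(X[:,2]-.063)<.004)&(np.hypot(q[:,0],q[:,1])<.03)),("flat",(abs(X[:,2]-.033)<.004)&(im>90)&(np.hypot(q[:,0],q[:,1])<.05)),("rotor",(X[:,2]>.008)&(X[:,2]<.045)&(im>90)&(np.hypot(q[:,0],q[:,1])<.07))):
    if m.sum(): print(n,m.sum(),np.percentile(q[m],[3,50,97],axis=0).round(4).tolist())
for n,b in(("top",(235,150,275,190)),("scene",(290,265,345,310))):
    d=t if n=="top" else s;C=cloud(d)[b[1]:b[3],b[0]:b[2]]
    m=(C[...,2]>.080)&(C[...,2]<.098)&(np.hypot(C[...,0]-.549,C[...,1]-.190)<.02)
    print(n,"drive",m.sum(),C[m].mean(0).round(4),C[m].min(0).round(4),C[m].max(0).round(4))
    D=cloud(d);m=abs(D[...,2]-.0)<2
    y=np.array([-.2045,.979,0]);x=np.array([.979,.2045,0])
    r=D-[.5493,.1904,0];m=(abs(D[...,2]-.105)<.004)&(d["image"].min(-1)>185)&(abs(r@x)<.05)&(abs(r@y)<.12)
    print("  deck y",np.percentile((r@y)[m],[1,99]),m.sum())
E
```

```text
open t10.1 [ 0.478  -0.0843  0.0389] [-3.14  -0.349  1.775] F [ 0.12 -0.51  0.22] op0.549
over t11.0 [ 0.478  -0.0853  0.1709] [3.139e+00 1.000e-03 1.778e+00] F [ 0.75  0.14 -0.29] op0.551
knobdark 110 [[-0.0122, -0.0076, 0.039], [-0.0066, 0.0048, 0.0618], [0.0093, 0.0144, 0.066]]
knobtop 66 [[-0.0119, -0.0078, 0.0596], [-0.0011, 0.0041, 0.0636], [0.0114, 0.0134, 0.0664]]
flat 404 [[-0.0363, -0.0329, 0.0296], [-0.0095, 0.0102, 0.0333], [0.0344, 0.0392, 0.0366]]
rotor 765 [[-0.0482, -0.0381, 0.0097], [-0.0168, 0.0146, 0.0307], [0.0345, 0.0496, 0.0371]]
top drive 29 [0.5528 0.1954 0.092 ] [0.546  0.1876 0.08  ] [0.5596 0.2034 0.0979]
  deck y [-0.07874858  0.0889938 ] 858
scene drive 35 [0.5566 0.1964 0.0916] [0.5494 0.1895 0.0829] [0.5626 0.2022 0.0963]
  deck y [-0.08089812  0.08781146] 1152
```

View pics/mat4.png

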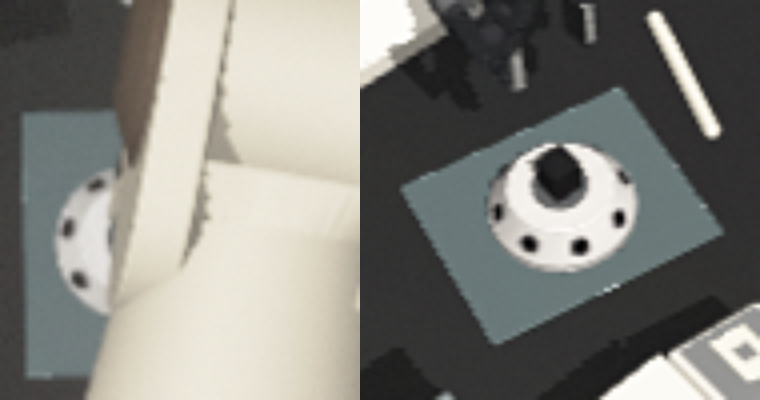

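```bash
python3 - <<'E'
from h import *
z=np.array([0,0,-1.]);e1=eul(tool(z,R0[:,1]));e2=eul(tool(z,-np.array([.203,-.979,0])))
for y in (np.array([.203,-.979,0]),-np.array([.203,-.979,0])):
    for p in((.479,-.09,.05),(.5535,.1955,.15)):
        q=solve_ik(p,eul(tool(z,y)));print(np.round(q,2))
q=solve_ik((.5535,.1955,.15),e1);print("e1",np.round(q,2))
P=np.array([.479,-.0885,0])
movel(P+[0,0,.085],e1,max_speed=.3)
movel(P+[0,0,.039],e1,max_speed=.12,force_limit=6)
grip(0,25);s=st("g1");grip(.5,40)
movel(P+[0,0,.085],e1,max_speed=.25)
y=np.array([.203,-.979,0])
e=min((eul(tool(z,k*y)) for k in(1,-1)),key=lambda e:abs(solve_ik(P+[0,0,.085],e)[5]))
P[:2]=s["tool_pos"][:2]
move_ptp(P+[0,0,.085],e);movel(P+[0,0,.039],e,max_speed=.12,force_limit=6)
grip(0,100);s=st("g2")
movel(P+[0,0,.06],max_speed=.1);st("up")
# bowl fit by depth edge
from scipy.optimize import least_squares
for n in("top3","scene3","top0","scene0"):
    d=np.load(f"pics/{n}.npz");C=cloud(d);c0=np.array([.5525,.1955])
    r=np.hypot(C[...,0]-c0[0],C[...,1]-c0[1])
    deck=((abs(C[...,2]-.105)<.006)&(r<.085)).astype(np.uint8)
    k=cv2.dilate((1-deck),np.ones((3,3)))&deck
    E=C[(k>0)&(r<.068)&(r>.05)][:,:2]
    f=least_squares(lambda v:np.hypot(*(E-v[:2]).T)-.061,c0,loss="soft_l1",f_scale=.0015)
    print(n,len(E),f.x.round(4),"rms",np.sqrt(np.mean(f.fun**2)).round(4))
E
```

```text
[-0.19 -0.05 -0.32  1.31  0.    2.75]
[ 0.34  0.16  0.1   1.51  0.   -3.01]
[-0.19 -0.05 -0.32  1.31  0.   -0.39]
[0.34 0.16 0.1  1.51 0.   0.14]
e1 [0.34 0.16 0.1  1.51 0.   1.71]
g1 t12.4 [ 0.4797 -0.0887  0.0404] [3.140e+00 1.000e-03 1.775e+00] F [-0.05 -0.05  7.26] op0.279
g2 t15.3 [ 0.4804 -0.0887  0.0404] [-3.141e+00  2.000e-03 -2.937e+00] F [-1.37  1.33  4.72] op0.260
up t15.6 [ 0.4802 -0.0888  0.0604] [-3.141e+00  1.000e-03 -2.937e+00] F [ 0.44  0.53 -2.93] op0.258
top3 218 [0.5531 0.1958] rms 0.0021
scene3 196 [0.555  0.1953] rms 0.0026
top0 235 [0.5531 0.1959] rms 0.0023
scene0 180 [0.5551 0.1952] rms 0.0025
```

```bash
python3 - <<'E'
from h import *
from scipy.optimize import least_squares
s=sense();e=s["orientation"];p=s["tool_pos"]
movel([p[0],p[1],.17],max_speed=.3)
B=np.array([.5537,.1945])
movel([B[0],B[1],.17],max_speed=.3);movel([B[0],B[1],.150],max_speed=.15);s=st("hover")
pos=s["tool_pos"]
I={}
for n in("top","scene"):
    d=get_image(n);I[n]=d;np.savez(f"pics/{n}5.npz",**d);C=cloud(d);r=np.hypot(C[...,0]-pos[0],C[...,1]-pos[1])
    m=(C[...,2]>.113)&(C[...,2]<.124)&(r>.044)&(r<.060)&(d["image"].max(-1)>90)
    E=C[m]
    print(n,"rim",m.sum(),E.mean(0).round(4), np.percentile(r[m],[5,50,95]).round(4))
    if m.sum()>15:
        f=least_squares(lambda v:np.hypot(*(E[:,:2]-v).T)-.0515,pos[:2],loss="soft_l1",f_scale=.0015);print("  c",f.x.round(4),"bias",(f.x-pos[:2]).round(4))
a=np.load("pics/top0.npz")["image"];b=np.load("pics/scene0.npz")["image"]
Z=lambda im,u,v,h,S:cv2.resize(im[v-h:v+h,u-h:u+h],(S,S),interpolation=cv2.INTER_CUBIC)
o=np.vstack([np.hstack([Z(a,256,168,12,300),Z(b,315,286,12,300)]),np.hstack([Z(I["top"]["image"],256,168,42,300),Z(I["scene"]["image"],315,286,50,300)])])
cv2.imwrite("pics/hover.png",o)
E
```

```text
hover t17.6 [0.5531 0.1931 0.1495] [-3.141e+00 -2.000e-03 -2.939e+00] F [ 0.08  0.26 -2.61] op0.262
top rim 16 [0.5517 0.1425 0.1202] [0.0502 0.0521 0.0527]
  c [0.5511 0.1928] bias [-0.002  -0.0003]
scene rim 87 [0.5551 0.2316 0.1206] [0.0473 0.0495 0.052 ]
  c [0.5545 0.1908] bias [ 0.0014 -0.0023]
```

View pics/hover.png

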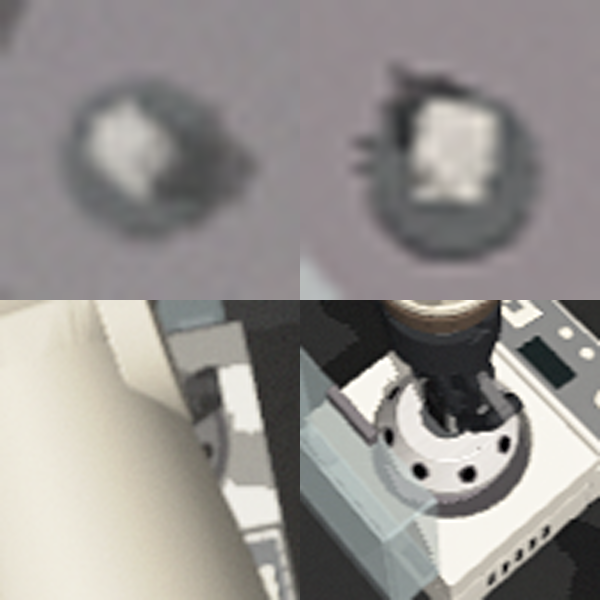

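```bash
python3 - <<'E'
from h import *
z=np.array([0,0,-1.]);B=np.array([.5540,.1960])
ops=[]
for k in range(4):
    a=np.radians(59+90*k);e=eul(tool(z,np.array([np.cos(a),np.sin(a),0])));q=solve_ik([*B,.15],e)
    if q is not None: ops.append((abs(q[5]-sense()["joint_positions"][5]),e))
e=min(ops,key=lambda o:o[0])[1];print(sorted(o[0] for o in ops),e)
move_ptp([*B,.145],e);s=st("turned")
c=np.array([*B,.145])+ (np.array([*B,.145])-s["tool_pos"])*[1,1,0]  # correct steady offset
movel([c[0],c[1],.136],e,max_speed=.08);st("low")
print(movel([c[0],c[1],.118],e,max_speed=.025,force_limit=6));st("seat")
E
```

```text
[np.float64(0.7478791794790409), np.float64(0.8229171473158556), np.float64(2.3186755062739386), np.float64(2.393713474110752)] [3.14159265 0.         2.60054059]
turned t18.4 [0.5542 0.196  0.1455] [3.141 0.    2.603] F [-0.62 -0.12 -2.97] op0.259
low t18.7 [0.5534 0.1959 0.1351] [-3.141e+00 -1.000e-03  2.601e+00] F [ 0.11  0.3  -2.28] op0.259
True
seat t19.2 [0.5544 0.1965 0.1219] [3.14  0.    2.601] F [2.44 1.61 1.52] op0.260
```

```bash
python3 - <<'E'
from h import *
s=sense();p=s["tool_pos"];e=[np.pi,0,2.6005]
c=p+[.0008,.0005,0]
print(movel([c[0],c[1],.1075],e,max_speed=.03,force_limit=32));s=st("push");
wait(.2);s=st("settled")
for n in("scene",):
    d=get_image(n);np.savez(f"pics/{n}6.npz",**d);crop(d,"pics/home.png",240,220,390,350,4)
    C=cloud(d);r=np.hypot(C[...,0]-.5545,C[...,1]-.196);m=(r>.02)&(r<.036)&(d["image"].min(-1)>130);print("flat z",m.sum(),np.percentile(C[m][:,2],[10,50,90]).round(4))
E
```

```text
False
push t19.8 [0.5546 0.1966 0.1085] [-3.141  0.     2.6  ] F [-5.12 -1.56 11.57] op0.257
settled t20.0 [0.5547 0.1967 0.1085] [-3.141  0.     2.6  ] F [-4.93 -2.16 11.89] op0.260
flat z 1554 [0.1012 0.5813 0.5877]
```

View pics/home.png

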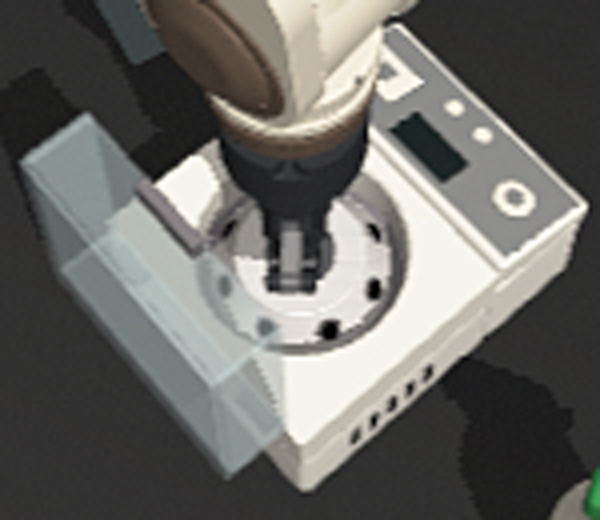

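```bash
cat >> h.py <<'E'
yw=np.radians(11.8);XC=np.array([np.cos(yw),np.sin(yw),0]);YC=np.array([-np.sin(yw),np.cos(yw),0]);Zu=np.array([0,0,1.])
H=np.array([.5546,.1966,.106])+.088*XC
def lidp(phi,s,out): return H+XC*(-s*np.cos(phi)+out*np.sin(phi))+Zu*(s*np.sin(phi)+out*np.cos(phi))
def ltool(t,sg): return eul(tool(-Zu*np.cos(t)+XC*np.sin(t),sg*YC))
E
python3 - <<'E'
from h import *
p=sense()["tool_pos"];e=[np.pi,0,2.6005]
print(movel([p[0],p[1],.1045],e,max_speed=.03,force_limit=14));st("press")
movel([p[0],p[1],.1085],e,max_speed=.05)
grip(.5,40);st("rel")
movel([p[0],p[1],.19],e,max_speed=.25)
for dg in(0,15,25,35):
    for sg in(1,-1):
        r=[]
        for phi,s,o in((1.54,.16+.04,.070),(1.54,.128,.070),(1.54,.128,.058),(1.2,.128,.055),(.8,.13,.053),(.4,.13,.05),(0,.13,.042)):
            q=solve_ik(lidp(phi,s,o),ltool(np.radians(dg),sg));r.append(None if q is None else round(float(q[5]),2))
        print(dg,sg,r)
d=get_image("scene");np.savez("pics/scene7.npz",**d);C=cloud(d)
r=np.hypot(C[...,0]-.5545,C[...,1]-.196);m=(r>.016)&(r<.034)&(d["image"].min(-1)>130)&(C[...,2]<.13);print("flat z",m.sum(),np.percentile(C[m][:,2],[10,50,90]).round(4))
rel=C-H;x=rel@XC;y=rel@YC;z=rel[...,2]
m=(abs(y)<.065)&(z>.04)&(x>-.04)&(x<.1)&(z<.17)&(x*x+z*z<.03)
for lo in(.04,.07,.1,.13):
    k=m&(z>lo)&(z<lo+.03);print(lo,k.sum(),np.percentile(x[k],[5,50,95]).round(3))
k=m&(z>.125);print("top z",np.percentile(z[k],[5,50,95]).round(3))
E
```

```text
False
press t20.3 [0.5547 0.1966 0.1084] [3.139e+00 2.000e-03 2.600e+00] F [-9.92 -2.76 29.92] op0.258
rel t20.9 [0.5545 0.1965 0.1079] [-3.141e+00 -1.000e-03  2.600e+00] F [-0.12 -0.19 -0.09] op0.499
0 1 [None, 0.11, 0.11, 0.12, 0.13, 0.14, 0.15]
0 -1 [None, -3.03, -3.03, -3.03, -3.01, -3.0, -3.0]
15 1 [0.11, 0.11, 0.12, 0.13, 0.14, 0.15, 0.16]
15 -1 [-3.03, -3.03, -3.02, -3.02, -3.0, -2.99, -2.98]
25 1 [0.12, 0.12, 0.12, 0.13, 0.14, 0.16, 0.17]
25 -1 [-3.03, -3.03, -3.02, -3.01, -3.0, -2.98, -2.97]
35 1 [0.11, 0.11, 0.11, 0.13, 0.14, 0.16, 0.17]
35 -1 [-3.03, -3.03, -3.03, -3.02, -3.0, -2.98, -2.97]
flat z 364 [0.0997 0.1016 0.1037]
0.04 144 [0.026 0.026 0.027]
0.07 152 [0.026 0.026 0.026]
0.1 168 [0.025 0.026 0.026]
0.13 1472 [-0.013  0.007  0.025]
top z [0.139 0.146 0.159]
```

```bash
sed -i 's/+.088\*XC/+.073*XC/' h.py; python3 - <<'E'
from h import *
p=sense()["tool_pos"]
movel([p[0],p[1],.33],max_speed=.35);grip(0,30)
t=np.radians(15);e=ltool(t,1)
move_ptp(lidp(1.57,.205,.07),e);st("behind")
movel(lidp(1.57,.128,.07),e,max_speed=.2,force_limit=6);st("down")
for phi in(1.57,1.35,1.15,.95,.75,.55):
    r=movel(lidp(phi,.128,.056),ltool(t*phi/1.57,1),max_speed=.15,force_limit=12);s=st(f"{phi} {r}")
    if r:break
d=get_image("scene");np.savez("pics/scene8.npz",**d);crop(d,"pics/lid.png",220,190,400,350,4)
E
```

```text
behind t23.3 [0.6939 0.2257 0.3111] [ 3.141  0.261 -2.938] F [-1.14 -0.36 -0.06] op-0.001
down t23.7 [0.6925 0.2253 0.2274] [-3.141  0.254 -2.937] F [0.03 1.15 0.07] op-0.003
1.57 False t24.0 [0.6807 0.2231 0.2358] [ 3.141  0.264 -2.936] F [-0.27  0.44  0.46] op-0.003
1.35 False t24.3 [0.6527 0.2172 0.2436] [ 3.141  0.227 -2.936] F [-0.41 -0.47  0.25] op0.000
1.15 False t24.7 [0.6253 0.2114 0.2457] [ 3.142  0.193 -2.936] F [-0.06 -0.28  0.3 ] op-0.002
0.95 False t25.0 [0.5981 0.2057 0.2427] [ 3.142  0.159 -2.936] F [0.08 0.54 0.09] op-0.001
0.75 False t25.3 [0.5722 0.2003 0.2342] [-3.142  0.126 -2.936] F [ 0.75 -0.49 -0.07] op0.000
0.55 False t25.7 [0.5485 0.1953 0.2208] [-3.142  0.093 -2.936] F [0.39 0.77 0.01] op-0.000
```

View pics/lid.png

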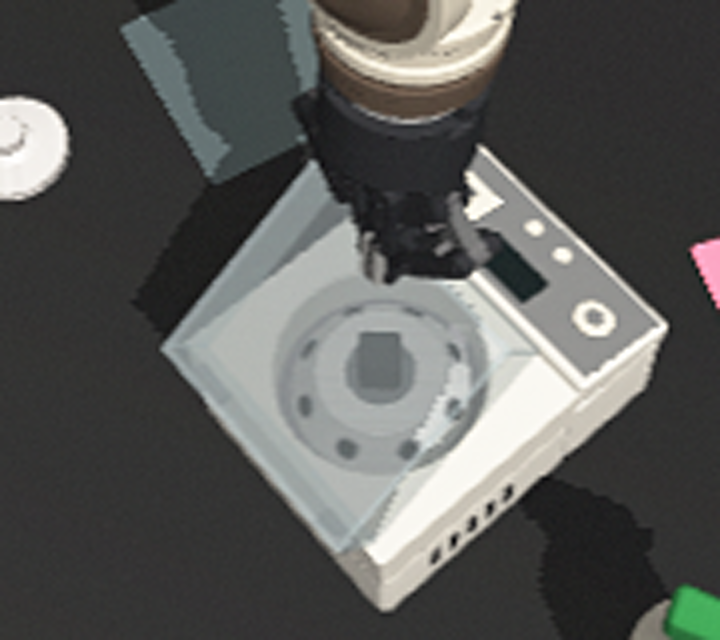

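```bash
python3 - <<'E'
from h import *
for phi in(.35,.15):
    r=movel(lidp(phi,.128,.05),ltool(.02,1),max_speed=.15,force_limit=15);st(f"{phi} {r}")
r=movel(lidp(0,.135,.030),ltool(0,1),max_speed=.05,force_limit=10);s=st(f"shut {r}")
print("rel z to hinge",s["tool_pos"][2]-H[2])
movel(s["tool_pos"]+[0,0,.08],max_speed=.3)
t=np.radians(15);e=ltool(t,1);n=np.cos(t)*Zu-np.sin(t)*XC
K=np.array([.453,.119,.098])
move_ptp(K+.06*n,e);st("prekey")
d=get_image("scene");np.savez("pics/scene9.npz",**d)
u=get_image("top");np.savez("pics/top9.npz",**u)
o=np.hstack([cv2.resize(d["image"][200:350,230:390],None,fx=2.5,fy=2.5),cv2.resize(u["image"][90:240,200:310],None,fx=2.5,fy=2.5)])
cv2.imwrite("pics/shut.png",o)
E
```

```text
0.35 False t26.1 [0.5249 0.1904 0.1957] [-3.141  0.018 -2.936] F [ 1.25 -0.22  0.11] op-0.004
0.15 False t26.4 [0.5095 0.1872 0.1749] [ 3.142  0.02  -2.936] F [ 0.79 -0.04 -0.04] op0.002
shut True t27.0 [0.4989 0.185  0.1479] [ 3.141  0.008 -2.936] F [1.03 0.21 8.19] op0.001
rel z to hinge 0.0419247666106365
prekey t28.2 [0.4378 0.1159 0.1559] [ 3.141  0.261 -2.936] F [ 0.22 -0.12  0.85] op0.003
```

View pics/shut.png

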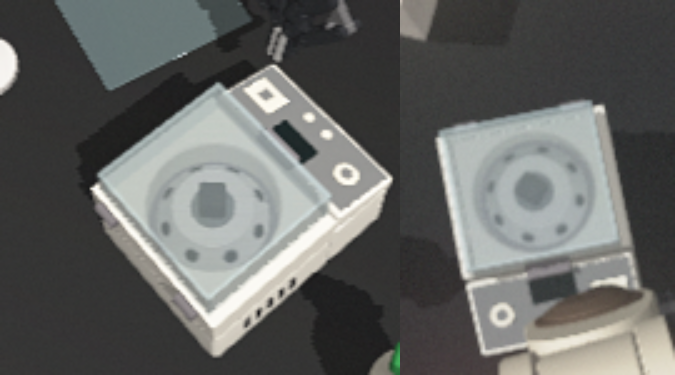

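```bash
python3 - <<'E'
from h import *
d=dict(np.load("pics/scene9.npz"))
k=plane_pt(d,230+266/2.5,200+96/2.5,.0975);C=cloud(d)[int(200+96/2.5),int(230+280/2.5)];print("scene key",k.round(4),C.round(4))
K=np.array([.453,.119,.0975]);print("diff",(k-K).round(4))
if np.linalg.norm((k-K)[:2])<.008:
    K=(K+k)/2
    t=np.radians(15);e=ltool(t,1);n=np.cos(t)*Zu-np.sin(t)*XC
    movel(K+.012*n,e,max_speed=.15);st("near")
    r=movel(K-.006*n,e,max_speed=.015,force_limit=9);s=st(f"press {r}")
    print("height over K along n",(s["tool_pos"]-K)@n,"Fn",s["force"]@n)
    wait(.3);st("hold")
    movel(K+.06*n,e,max_speed=.2)
    p=st("off")["tool_pos"];movel([.36,.02,.30],max_speed=.3)
    d=get_image("scene");u=get_image("top");np.savez("pics/scene10.npz",**d)
    o=np.hstack([cv2.resize(d["image"][80:350,200:420],None,fx=2,fy=2),cv2.resize(u["image"][90:240,200:310],None,fx=2.5,fy=3.6)])
    cv2.imwrite("pics/end.png",o);C=cloud(d);r=C-H
    m=(abs(r@YC)<.07)&(r@XC<-.02)&(r@XC>-.14)&(abs(r[...,2]-.042)<.03);print("lid top z rel",np.percentile(r[m][:,2],[5,50,95]).round(4))
    for lo in(-.14,-.08):
        q=m&(r@XC>lo)&(r@XC<lo+.04);print(np.median(r[q][:,2]).round(4))
E
```

```text
scene key [0.4534 0.1199 0.0975] [0.4402 0.1244 0.0948]
diff [0.0004 0.0009 0.    ]
near t28.7 [0.4504 0.119  0.1093] [-3.142  0.261 -2.935] F [ 0.24 -0.16  0.21] op0.001
press True t29.6 [0.4533 0.1195 0.0971] [ 3.142  0.262 -2.936] F [-3.29 -0.56  5.86] op-0.002
height over K along n -0.0003583203878489444 Fn 6.525449833240629
hold t29.9 [0.4532 0.1194 0.0971] [ 3.142  0.262 -2.936] F [-4.17 -0.77  6.88] op-0.000
off t30.3 [0.4382 0.1163 0.1558] [ 3.142  0.263 -2.936] F [-0.04 -0.08  0.54] op0.000
lid top z rel [0.0402 0.0427 0.0451]
0.0426
0.0427
```

View pics/end.png

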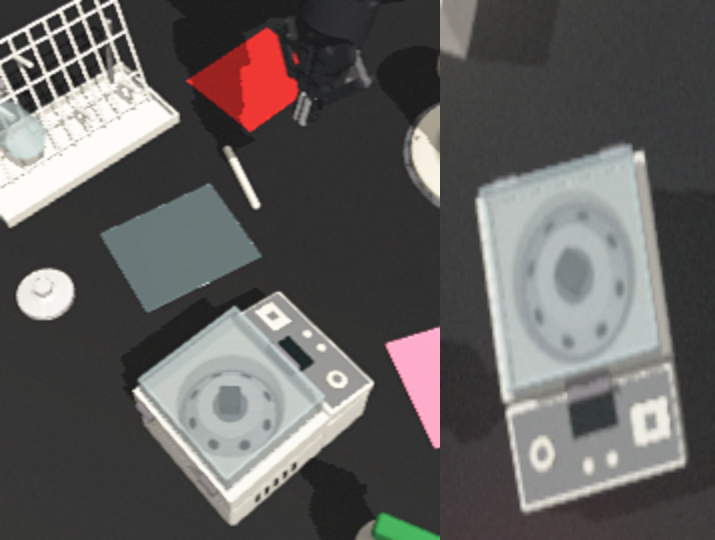

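```bash
python3 -c "
from h import *
st('final');print(sign_off())"
```

```text
final t31.2 [0.3601 0.0205 0.2978] [ 3.141  0.259 -2.935] F [-0.4   0.2  -0.32] op-0.001
the job is handed in; nothing more can be done
None
```

The job is finished and handed in at about 31 s of the 64 s allowed; no verdict was reported.

**What I did**
- **Rotor onto the mat:** I took the rotor from the rack by its knob, laid it flat on the grey-blue mat with the knob up and let go.
- **Rotor onto the drive:** I centred the grip on the knob with two squeezes and took the rotor again. I turned it to match the drive's angle and pushed it on until it was home.
- **Lid and start key:** I closed the lid from behind, then pressed the oblong start key with the lid shut.

**Last checks**
- **Rotor home:** The tool stopped within 0.1 mm of the height expected for home, and stayed there under about 30 N. The rotor's flat top measured 0.1016 m, against 0.101 m expected.
- **Lid shut:** It gave firm contact at 41.9 mm above the hinge line. The cameras put its top at 42.7 mm, level from front to back (42 mm expected).
- **Start key:** The press held about 7 to 8 N on the key's top, above the 4 to 5 N it takes at. I did not see the 0.8 mm travel separately, so this rests on the force reading.
- **Bystanders:** I sent no move near the stop key, small rotor, pen or spray bottle. The last picture shows the stop key, small rotor and pen in place; only part of the spray bottle is in view.

**Disagreements**
- The two cameras differed by 2 to 4 mm, so I used a blend of both for the drive position.
- I first took the hinge to be at the body's back edge, which was about 15 mm off. The measured lid position corrected that before I touched the lid.
- The fingers stopped about 1.4 mm short when I took the rotor again, and I used that height in what followed.

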